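Unlock the slide centrifuge and hold its lid at 60 degrees for fitting the stay

ROBOT

A 6-joint arm with a two-finger parallel gripper is mounted at the origin on a cart in front of the work surface, level with it; the furniture and walls round the work are solid. World frame = base frame: x ahead of the robot, y to its left, z up, the work surface at z = 0. Lengths are in m, angles in rad, forces in N, time in s.
With the tool pointing down it reaches from about 0.35 to 0.975 m from the base axis. Payload 4.9 kg.
Tool frame: the origin (TCP) lies at the very end of the fingers, on their centre line; the grasp point (between the pads) lies 19 mm behind it; z points along the fingers, y is the line along which they close (so a half turn about z gives the same grasp; the last joint's range is limited). The gripper opens to 85 mm and grips with 20 to 120 N. Pads are 22 mm wide; open, the fingers measure 114 mm over their backs; the gripper's body (76 mm by 85 mm) begins 54 mm behind the grasp point. The pads swing forward as they close: fully open they stand 13 mm farther back than shut.
Start: joints at [1.2, 0.053, 1.613, -0, 1.476, -0.119], TCP at [0.156, 0.605, 0.198] pointing down, gripper open.
Joint ranges: [-3.01, 3.01], [-1.01, 2.22], [0.06, 2.58], [-1.02, 4.17], [0.09, 2.62], [-3.14, 3.14]. Speed limits (rad/s): [2.57, 2.57, 3.14, 3.14, 3.14, 3.14].

INTERFACE

Orientations are given as a rotation vector (axis times angle).
In Python, from station import ctrl, imaging gives the robot as it stands.
- The arm moves only by the tool play_rows, never from a script. Its argument "series" is a list of rows, each a list of 3 entries, a list of its own where there are three numbers: the opening, from 0 (shut) to 1 (fully open), then the shift along the tool's x, y, z each as a share of 0.05 m, from -1 to 1, then the turn, a rotation vector about the tool's x, y, z each as a share of 8 degrees, from -1 to 1. In form: [[grip, [dx, dy, dz], [ax, ay, az]], ...]. A call has 1 to 8 rows; each row shifts and turns the commanded pose from where the row before left it, along the tool's axes as they then stand; what a row does not reach is not made up. A row lasts 1/8 s, in which the tool goes at most 62.5 mm and 10.7 degrees, less where a joint would pass 70% of its speed; a pose out of reach is approached as far as the arm can. A call with a number of a shift or a turn outside -1 to 1 is refused whole. A call with a gripper value outside its range is refused whole. The fingers move at their own pace and stop on an object; "force" is the grip in N (left out, the last holds). Time passes only in rows, so rows that do not move let the fingers close. It gives the time, the measured TCP pose, the force, the opening and the grip force at its end, in the units of the state.
- ctrl.get_obs(): the state, without advancing time (a new reading comes with each control period).
- imaging.get_image(name): name is "scene" or "top"; returns a dict with "color" (384x512x3 uint8, blue, green, red), "fx", "fy", "cx", "cy" (pixels), "extrinsics" (4x4, takes a point from world to camera coordinates). Camera axes: x right, y down, z forward; pixel columns grow to the right and rows downward; lengths in m; the calibration is good to about 2 mm. A picture is of the moment at which its call begins. There is no depth.
- ctrl.finish_job(): hands the job in; it is judged then, once.
The state is a dict: "t": time; "q": joint angles; "dq": joint speeds; "effort": joint torques, N m; "tool_pos": TCP position; "tool_rot": TCP orientation; "contact_force": force on the tool from outside, world axes, zero at the start; "wrist_torque": the same for the moment, N m; "opening": finger opening in m; "grip_force": force on a finger pad.
Only numpy, scipy, OpenCV 4.12 (cv2) and the standard library are available. Lean on these libraries where they do the work, as an engineer would, in place of code of your own. Each camera call takes 0.05 s, during which the arm holds its last target. There are 200 camera calls.

TASK

The gas stay of the slide centrifuge's lid is being replaced, so the lid drops if it is let go. Turn the black lock knob a quarter turn clockwise until it clicks over into its open position, then lift the lid (the steel bar is its handle) without letting it fall, and hold it 60 degrees up from shut, where the new stay can be clipped onto its ball studs. Finish while still holding the lid there, and leave the stay, the pot and the cassette on the bench as they lie.

Things in the scene. Friction and masses are not known exactly. Their poses are not given: they have to be found in the camera images.
- centrifuge: bench-top slide centrifuge, light grey case 265 (front to back) x 230 x 105 mm high with a grey lid on top; it stands firm and cannot shift. Origin under the middle of the lid's chamber area (the case reaches 140 mm to the front and 125 mm to the back of it), on the bench; x points to its back, away from the robot at yaw 0, y to its left, z up. The lock knob stands upright on the front deck 112 mm in front of the origin.
- lock_knob (a joint): angle of the lock knob, rad: 0 is locked, grows clockwise seen from above to 1.571 (a quarter turn), open. A sprung detent resists between about 0.25 and 0.785 (peak torque about 0.1 N m), pushing it back, and beyond that pushes it on to 1.25 or more; past it the knob stays where it is left. A steel tongue on the knob lies over a lip at the front of the lid while it is locked.
- knob_grip (a point): point on the knob's upright axis at the height to grip, 10 mm below the knob's top and 38 mm above the deck. The knob's grip is an upright black bar 40 mm long, 14 mm thick and 36 mm high; with the knob at 0 the bar lies along the centrifuge's x (front to back, white line at the robot's end), at 1.571 along its y (white line to the left). The point turns with the knob.
- lid_angle (a joint): opening angle of the lid, rad: 0 is shut, 1.047 is 60 degrees, the stop is at 1.75. The lid falls shut by its own weight (about 0.65 kg, hardly any friction).
- lid_hinge (a point): middle of the lid's hinge axis, at the back of the case 114 mm above the bench and 109 mm behind the centrifuge's origin; the axis runs along the centrifuge's y. The point turns with the lid.
- bar_middle (a point): middle of the steel bar handle on the front of the lid: a round bar 12 mm thick and 110 mm long along the centrifuge's y, on two posts at its ends, its centre 34 mm above the lid's top face. With the lid shut it lies 156 mm in front of the hinge axis and 41 mm above it; it swings about that axis with the lid.
- lid: the hinged lid, grey frame 184 x 220 x 15 mm with a round smoked window; origin on the hinge axis (same point as lid_hinge), with the lid shut its panel runs along the centrifuge's -x; it carries the bar handle
- lid_stay: the new gas stay lying on the bench in front: dark tube and thin steel rod with black end sockets, 210 x 14 x 14 mm, origin under its middle, y along it; bystander
- yellow_pot: specimen pot with a yellow lid, 49 mm across, 65 mm high, origin under its middle; bystander
- green_cassette: green tissue cassette, 29 x 41 x 6 mm, lying flat, origin under its middle; bystander

How it is judged:
By the outcome, as a careful person would: the job done as asked, in the order asked, and still so for the second after the job is handed in, while the arm keeps its last pose, push and grip.
It also fails if it takes over 51 s, if anything falls off the work surface, if the arm or the gripper's body presses on something with over 40 N, if the wrist force passes 120 N, or if a joint passes its speed limit or range.

## Working session

There is one attempt and no reset: what is moved stays moved. The work goes in short steps, Python scripts to look and compute and a tool call to move; the robot and the scene stay as the last step left them, time stands still between calls to the robot, and variables do not carry over. Pictures are saved under pics/ and viewed, at most 10 in all, crops included, and the job is handed in when it is done.

Besides the shell and the picture viewer there is one more tool, called after "Call:" in YAML: its name, and indented under it one key for each argument. play_rows: Moves the arm, as the interface text tells. Shift numbers are shares of 0.05 m and turn numbers shares of 8 degrees, none past 1 either way. Its arguments: {"type":"object","properties":{"series":{"type":"array"},"force":{"type":"number"}},"required":["series"]}

```bash
mkdir -p pics
python3 - <<'E'
from station import ctrl, imaging
import cv2, numpy as np, pickle
o=ctrl.get_obs(); print(o['t'],o['tool_pos'],o['tool_rot'],o['opening'])
for n in("scene","top"):
    d=imaging.get_image(n); cv2.imwrite(f"pics/{n}0.png",d["color"]); pickle.dump(d,open(n+".pkl","wb"))
    E=np.array(d["extrinsics"]); print(n,d["fx"],d["fy"],d["cx"],d["cy"]); print(-E[:3,:3].T@E[:3,3]); print(E.round(3))
E
```

```text
0.0 [0.15547093 0.6046411  0.19656951] [-0.39446274 -3.11625047  0.00316735] 0.08543304106305423
scene 479.99174111784134 479.99174111784134 260.7162184678288 186.43113132036373
[-0.34675954 -0.66714146  0.57674547]
[[ 0.446 -0.895  0.02  -0.453]
 [-0.379 -0.209 -0.901  0.249]
 [ 0.81   0.395 -0.433  0.794]
 [ 0.     0.     0.     1.   ]]
top 465.1250011898302 465.1250011898302 261.63024957297455 188.0282843019012
[ 0.37089666 -0.24291863  1.1925624 ]
[[-0.02  -1.    -0.008 -0.225]
 [-0.996  0.021 -0.087  0.478]
 [ 0.087  0.007 -0.996  1.157]
 [ 0.     0.     0.     1.   ]]
```

View pics/scene0.png

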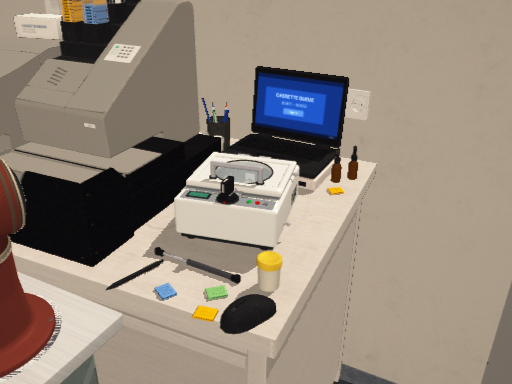

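View pics/top0.png

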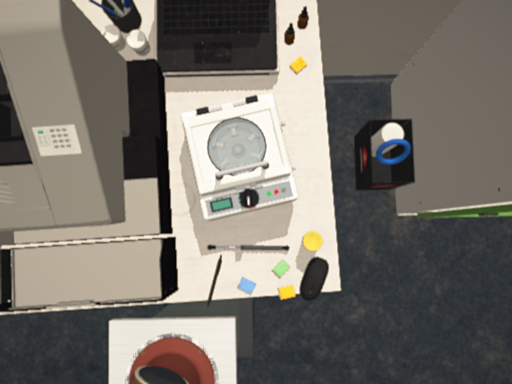

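The scene shows the centrifuge yawed slightly, with the knob at about (249,198) and the bar from (217,176) to (268,165) in the top view. A tall instrument stands on the left, towards where the arm starts. I'll take closer crops.

```bash
python3 - <<'E'
import cv2,pickle,numpy as np
a=pickle.load(open("top.pkl","rb"))["color"][90:225,175:305]; b=pickle.load(open("scene.pkl","rb"))["color"][145:250,170:305]
a=cv2.resize(a,None,fx=4,fy=4,interpolation=cv2.INTER_CUBIC); b=cv2.resize(b,(270,210),interpolation=cv2.INTER_CUBIC)
c=np.zeros((540,800,3),np.uint8); c[:,:520]=a; c[:210,530:800]=b; cv2.imwrite("pics/crop.png",c)
E
cat > h.py <<'E'
import numpy as np,pickle
from scipy.spatial.transform import Rotation as R
def ray(d,u,v):
    E=np.array(d["extrinsics"]);r=E[:3,:3].T@np.array([(u-d["cx"])/d["fx"],(v-d["cy"])/d["fy"],1]);return -E[:3,:3].T@E[:3,3],r
def onz(d,u,v,z):
    c,r=ray(d,u,v);return c+r*(z-c[2])/r[2]
def proj(d,p):
    E=np.array(d["extrinsics"]);q=E[:3,:3]@p+E[:3,3];return np.array([d["fx"]*q[0]/q[2]+d["cx"],d["fy"]*q[1]/q[2]+d["cy"]])
E
python3 - <<'E'
from h import *
t=pickle.load(open("top.pkl","rb"))
for n,u,v,z in[("cab near right",165,300,0),("",165,300,.1),("knob",249,198,.15),("barL",217,176,.155),("barR",268,165,.155),("stay",248,248,0.01),("cabcorner",165,62,.2),("cabBR",130,215,.4),("cartedge",236,318,0),("benchfront",250,298,0),("laptop",220,73,0)]: print(n,onz(t,u,v,z).round(3))
E
```

```text
cab near right [0.197 0.015 0.   ]
 [ 0.211 -0.007  0.1  ]
knob [ 0.44  -0.207  0.15 ]
barL [ 0.491 -0.136  0.155]
barR [ 0.513 -0.251  0.155]
stay [ 0.323 -0.198  0.01 ]
cabcorner [ 0.74  -0.029  0.2  ]
cabBR [ 0.399 -0.012  0.4  ]
cartedge [ 0.149 -0.164  0.   ]
benchfront [ 0.198 -0.2    0.   ]
laptop [ 0.782 -0.131  0.   ]
```

View pics/crop.png

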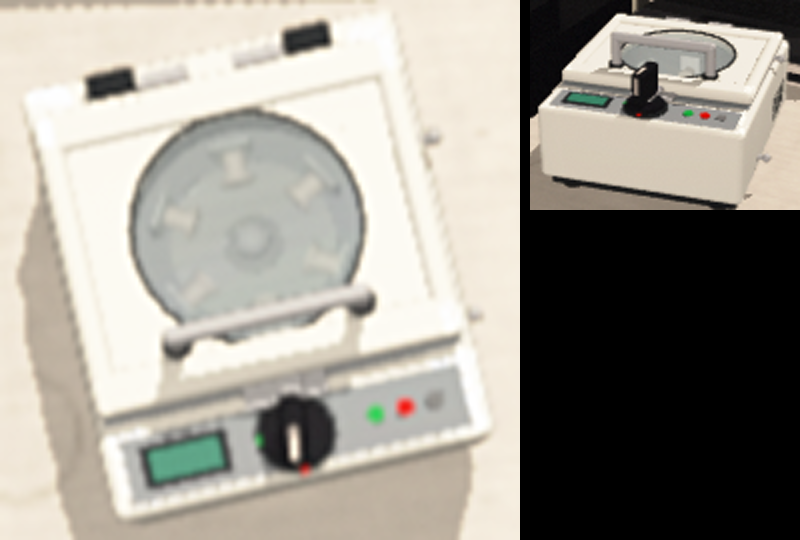

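The crop shows the bar's axis from (178,337) to (363,297), the knob disc centred near (297,434) with its white line towards the robot (locked), and the case's front-top corners at (122,517) and (488,432).

Run:
```python
from h import *
t=pickle.load(open("top.pkl","rb"));s=pickle.load(open("scene.pkl","rb"))
T=lambda x,y,z:onz(t,175+(x-1.5)/4,90+(y-1.5)/4,z)
def yaw(a,b): d=a-b; return np.degrees(np.arctan2(-d[0],d[1])),np.linalg.norm(d)
bl,br=T(178,337,.155),T(363,297,.155); print("bar",(bl+br)/2,yaw(bl,br))
print("front",yaw(T(122,517,.105),T(488,432,.105)),(T(122,517,.105)+T(488,432,.105))/2)
k=T(297,434,.11);print("knob disc",k)
print("hingecaps",yaw(T(110,83,.12),T(307,37,.12)),(T(110,83,.12)+T(307,37,.12))/2)
y=np.radians(12);ex=np.array([np.cos(y),np.sin(y),0])
m=(bl+br)/2
print("knob from bar",m-.065*ex)
for z in(.12,.14,.155):
  p=T(270,317,z);print(z,proj(s,p))
print("bar in scene obs ~", 170+(664-530)/2,145+43/2)
o=np.array([0.0,0,0])
```

```text
bar [ 0.50592429 -0.19333038  0.155     ] (np.float64(11.093131291763866), np.float64(0.10635262025183446))
front (np.float64(11.916937645846668), np.float64(0.21962734399103434)) [ 0.41926421 -0.20970229  0.105     ]
knob disc [ 0.44272385 -0.20548798  0.11      ]
hingecaps (np.float64(12.141219247207577), np.float64(0.11897820592801399)) [ 0.66355111 -0.15766519  0.12      ]
knob from bar [ 0.44234469 -0.20684464  0.155     ]
0.12 [237.53990585 180.61251769]
0.14 [237.3395837  172.99275728]
0.155 [237.18657969 167.17286194]
bar in scene obs ~ 237.0 166.5
```

The bar height checks out across both views, at z of about 0.155. Next I need the obstacle on the left, because the arm has to swing past it.

Run:
```python
import cv2,pickle,numpy as np
a=pickle.load(open("top.pkl","rb"))["color"][:,0:260]; b=pickle.load(open("scene.pkl","rb"))["color"][0:384,0:260]
f=lambda x:cv2.resize(cv2.convertScaleAbs((255*(x/255.)**.6)),(398,590))
cv2.imwrite("pics/left.png",np.hstack([f(a),f(b)]))
```

```text
(no output)
```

View pics/left.png

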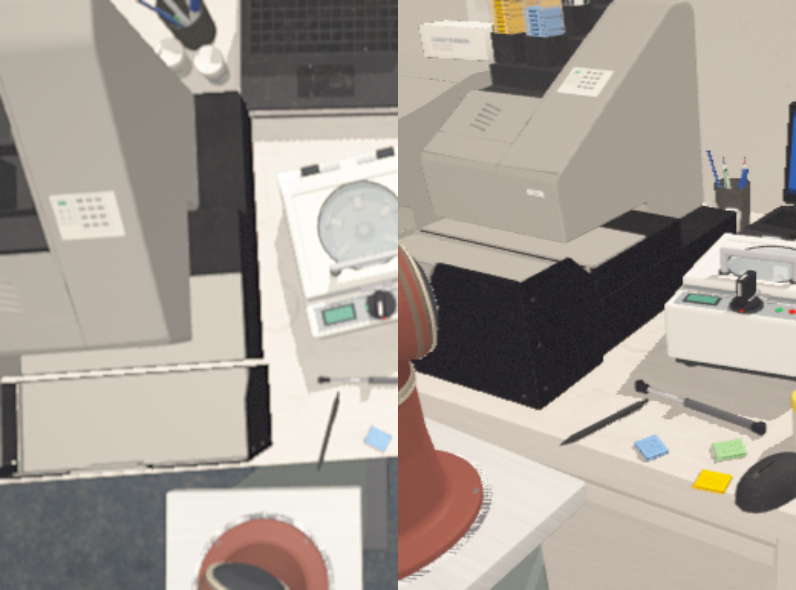

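The left crop shows a black box with a grey top: near-right top corner at (246,452) in the top half and (525,280) in the scene half. Above it is a tall grey hood. I'll triangulate these.

Run:
```python
from h import *
t=pickle.load(open("top.pkl","rb"));s=pickle.load(open("scene.pkl","rb"))
def tri(a,b):
    c1,r1=ray(t,a[0]/1.531,a[1]/1.536);c2,r2=ray(s,(b[0]-398)/1.531,b[1]/1.536)
    k=np.linalg.lstsq(np.c_[r1,-r2],c2-c1,rcond=None)[0];p,q=c1+k[0]*r1,c2+k[1]*r2
    return ((p+q)/2).round(3),np.linalg.norm(p-q).round(3)
print("box top",tri((246,452),(525,280)))
print("box bottom",onz(s,94.7,263.7,0),onz(t,268/1.531,452/1.536,0))
print("hood low corner",tri((190,340),(563,240)))
print("keypad",tri((87,216),(586,82)))
print("stay ends",onz(t,209,247,.007),onz(t,287,249,.007),"pot",onz(t,312,241,.065))
```

```text
box top (array([ 0.235, -0.016,  0.189]), np.float64(0.003))
box bottom [ 0.24024787 -0.00570632  0.        ] [ 0.21042085 -0.0108265   0.        ]
hood low corner (array([0.392, 0.07 , 0.169]), np.float64(0.004))
keypad (array([0.538, 0.131, 0.365]), np.float64(0.001))
stay ends [ 0.32760316 -0.09874176  0.007     ] [ 0.31871617 -0.29607597  0.007     ] pot [ 0.33920077 -0.35409438  0.065     ]
```

```bash
cat >> h.py <<'E'
Y=np.radians(11.8);EX=np.array([np.cos(Y),np.sin(Y),0]);EY=np.array([-np.sin(Y),np.cos(Y),0])
KN=np.array([.4425,-.2062,.143]);BAR=np.array([.5060,-.1930,.155]);HG=BAR+.156*EX-[0,0,.041]
RD=np.c_[-EX,EY,[0,0,-1]]          # tool down, closing along centrifuge y
def rows(p,Rm,way):
    "way: list of (pos, rot); prints rows in tool axes"
    for q,Q in way:
        print((Rm.T@(q-p)/.05).round(2).tolist(),(R.from_matrix(Rm.T@Q).as_rotvec(degrees=True)/8).round(2).tolist()); p,Rm=q,Q
def interp(a,b,n): return [a+(b-a)*(i+1)/n for i in range(n)]
def state():
    from station import ctrl
    o=ctrl.get_obs(); return o,np.array(o["tool_pos"]),R.from_rotvec(o["tool_rot"]).as_matrix()
E
python3 - <<'E'
from h import *
from scipy.spatial.transform import Slerp
o,p,M=state()
S=Slerp([0,1],R.from_matrix([M,RD]))
w=[(q,S(min(1,(i+1)/5)).as_matrix()) for i,q in enumerate(interp(p,np.array([.09,.36,.35]),7))]
rows(p,M,w); print('--')
A=[np.radians(a) for a in np.linspace(76,-25,15)]
pts=[np.array([.37*np.cos(a),.37*np.sin(a),.35]) for a in A]
rows(w[-1][0],RD,[(q,RD) for q in pts[1:]])
E
```

```text
[0.01, -0.72, -0.44] [-0.0, -0.0, -0.66]
[0.07, -0.72, -0.44] [-0.0, -0.0, -0.66]
[0.14, -0.71, -0.44] [-0.0, -0.0, -0.66]
[0.2, -0.7, -0.44] [-0.0, -0.0, -0.66]
[0.27, -0.67, -0.44] [-0.0, -0.0, -0.66]
[0.33, -0.65, -0.44] [0.0, 0.0, 0.0]
[0.33, -0.65, -0.44] [0.0, 0.0, 0.0]
--
[-0.8, -0.47, 0.0] [0.0, 0.0, 0.0]
[-0.75, -0.56, 0.0] [0.0, 0.0, 0.0]
[-0.67, -0.64, 0.0] [0.0, 0.0, 0.0]
[-0.59, -0.72, 0.0] [0.0, 0.0, 0.0]
[-0.49, -0.79, 0.0] [0.0, 0.0, 0.0]
[-0.39, -0.85, 0.0] [0.0, 0.0, 0.0]
[-0.28, -0.89, 0.0] [0.0, 0.0, 0.0]
[-0.16, -0.92, 0.0] [0.0, 0.0, 0.0]
[-0.05, -0.93, 0.0] [0.0, 0.0, 0.0]
[0.07, -0.93, 0.0] [0.0, 0.0, 0.0]
[0.19, -0.91, 0.0] [0.0, 0.0, 0.0]
[0.3, -0.88, 0.0] [0.0, 0.0, 0.0]
[0.41, -0.84, 0.0] [0.0, 0.0, 0.0]
[0.51, -0.78, 0.0] [0.0, 0.0, 0.0]
```

Call:
play_rows:
  series:
    - [1,[0.01,-0.72,-0.44],[0,0,-0.66]]
    - [1,[0.07,-0.72,-0.44],[0,0,-0.66]]
    - [1,[0.14,-0.71,-0.44],[0,0,-0.66]]
    - [1,[0.2,-0.7,-0.44],[0,0,-0.66]]
    - [1,[0.27,-0.67,-0.44],[0,0,-0.66]]
    - [1,[0.33,-0.65,-0.44],[0,0,0]]
    - [1,[0.33,-0.65,-0.44],[0,0,0]]
    - [1,[0,0,0],[0,0,0]]

```text
t: 1.1
tool_pos: [0.0902, 0.3597, 0.3544]
tool_rot: [-0.327, 3.121, 0.008]
contact_force: [0.1, 0.3, 0.1]
opening: 0.0854
grip_force: 0.0
```

Call:
play_rows:
  series:
    - [1,[-0.8,-0.47,0],[0,0,0]]
    - [1,[-0.75,-0.56,0],[0,0,0]]
    - [1,[-0.67,-0.64,0],[0,0,0]]
    - [1,[-0.59,-0.72,0],[0,0,0]]
    - [1,[-0.49,-0.79,0],[0,0,0]]
    - [1,[-0.39,-0.85,0],[0,0,0]]
    - [1,[-0.28,-0.89,0],[0,0,0]]
    - [1,[-0.16,-0.92,0],[0,0,0]]

```text
t: 2.1
tool_pos: [0.3537, 0.116, 0.35]
tool_rot: [0.327, -3.122, -0.0]
contact_force: [0.6, 1.2, -0.9]
opening: 0.0855
grip_force: 0.0
```

Call:
play_rows:
  series:
    - [1,[-0.05,-0.93,0],[0,0,0]]
    - [1,[0.07,-0.93,0],[0,0,0]]
    - [1,[0.19,-0.91,0],[0,0,0]]
    - [1,[0.2,-0.88,0],[0,0,0]]
    - [1,[0,-0.84,0],[0,0,0]]
    - [1,[-0.2,-0.78,0],[0,0,0]]
    - [1,[-0.4,-0.3,0.3],[0,0,0]]
    - [1,[0,0,0],[0,0,0]]

```text
t: 3.1
tool_pos: [0.4198, -0.1535, 0.3331]
tool_rot: [0.326, -3.119, -0.007]
contact_force: [-0.4, -0.3, -0.2]
opening: 0.0851
grip_force: 0.0
```

Run:
```python
from h import *
o,p,M=state(); print(o['t'],p,o['q'].round(2) if hasattr(o['q'],'round') else o['q'],o['contact_force'])
t=KN-[0,0,.017]; hi=t+[0,0,.09]
rows(p,M,[(q,RD) for q in [hi]]+[(t,RD)])
```

```text
3.1 [ 0.41982746 -0.15348469  0.33309287] [-0.52 -0.42  1.81  0.    1.76 -2.3 ] [-0.3849448  -0.26570798 -0.16593011]
[-0.24, -1.14, 2.34] [0.03, -0.04, 0.02]
[0.0, 0.0, 1.8] [0.0, 0.0, 0.0]
```

Call:
play_rows:
  series:
    - [1,[-0.08,-0.38,0.7],[0,0,0]]
    - [1,[-0.08,-0.38,0.8],[0,0,0]]
    - [1,[-0.08,-0.38,0.8],[0,0,0]]
    - [1,[0,0,0],[0,0,0]]

```text
t: 3.6
tool_pos: [0.4414, -0.2051, 0.2177]
tool_rot: [0.327, -3.118, -0.009]
contact_force: [-0.4, 0.3, -1.1]
opening: 0.0855
grip_force: 0.0
```

Run:
```python
from h import *
from station import imaging
import cv2
o,p,M=state(); print(p,o['contact_force'])
a=imaging.get_image("top")["color"][120:260,175:320]; b=imaging.get_image("scene")["color"][90:230,150:295]
cv2.imwrite("pics/abv.png",cv2.resize(np.hstack([a,b]),(797,385),interpolation=cv2.INTER_CUBIC))
t=KN-[0,0,.017]; rows(p,M,[(t,RD)])
```

```text
[ 0.44140404 -0.20510121  0.21767512] [-0.36886556  0.26584579 -1.14479626]
[-0.03, -0.04, 1.83] [0.04, -0.04, 0.02]
```

View pics/abv.png

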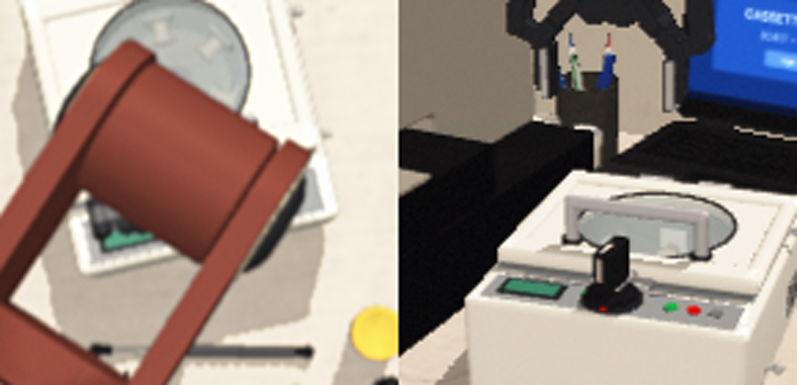

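The fingers straddle the knob: tips at about (545,95) and (672,105) in the right half, knob top at (612,240). I'll check that height against the projection.

Run:
```python
from h import *
s=pickle.load(open("scene.pkl","rb"))
f=lambda p:((proj(s,np.array(p))-[150,90])*2.748+[398,0]).round()
for z in (.218,.231,.25,.26): print(z,f([.4414,-.2051,z]),f(np.array([.4414,-.2051,z])+.043*EY),f(np.array([.4414,-.2051,z])-.043*EY))
for z in (.105,.143,.153): print(z,f([.4425,-.2062,z]))
```

```text
0.218 [609. 167.] [555. 161.] [665. 174.]
0.231 [609. 151.] [554. 145.] [665. 157.]
0.25 [609. 126.] [553. 120.] [666. 133.]
0.26 [609. 113.] [553. 107.] [666. 119.]
0.105 [613. 303.]
0.143 [612. 259.]
0.153 [612. 247.]
```

Run:
```python
from station import imaging
import cv2,numpy as np
b=imaging.get_image("scene")["color"][70:190,165:285]
cv2.imwrite("pics/f.png",cv2.resize((255*(b/255.)**.45).astype(np.uint8),(600,600),interpolation=cv2.INTER_CUBIC))
```

```text
(no output)
```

View pics/f.png

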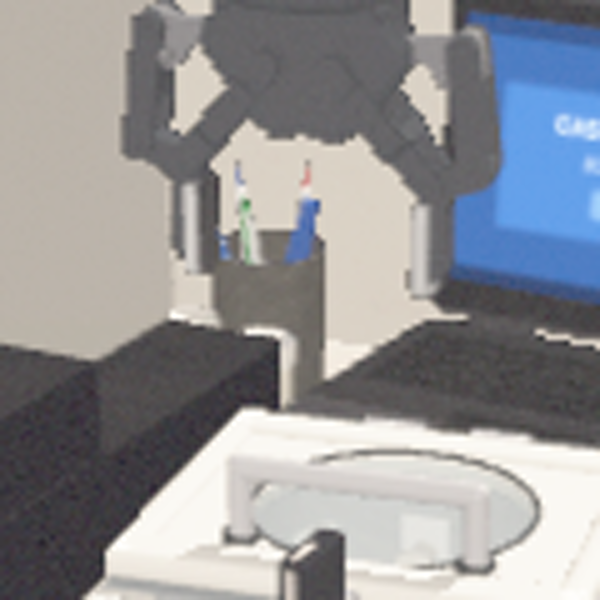

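Run:
```python
from h import *
t=pickle.load(open("top.pkl","rb"));s=pickle.load(open("scene.pkl","rb"))
for z in(.25,.3,.35,.4): print(z,((proj(t,np.array([.4414,-.2051,z]))-[175,120])*2.748).round())
def tri(a,b):
    c1,r1=ray(t,*a);c2,r2=ray(s,*b);k=np.linalg.lstsq(np.c_[r1,-r2],c2-c1,rcond=None)[0];return c1+k[0]*r1,c2+k[1]*r2
print(tri((237.6,181.9),(226.5,126.5)))
from station import ctrl
o=ctrl.get_obs();print({k:np.round(v,3) for k,v in o.items()})
```

```text
0.25 [196. 204.]
0.3 [193. 199.]
0.35 [189. 193.]
0.4 [186. 186.]
(array([ 0.4660069 , -0.18851541,  0.25995566]), array([ 0.46680675, -0.18987746,  0.25995778]))
{'t': np.float64(3.75), 'q': array([-0.587, -0.296,  1.889,  0.   ,  1.547, -2.367]), 'dq': array([ 0.   , -0.013, -0.019, -0.001, -0.006,  0.001]), 'effort': array([-2.0000e-01, -2.3470e+01, -3.6342e+01, -7.0000e-03,  1.3000e-02,
        1.0000e-03]), 'tool_pos': array([ 0.444, -0.206,  0.224]), 'tool_rot': array([-3.290e-01,  3.122e+00, -2.000e-03]), 'contact_force': array([-0.442, -0.355,  0.409]), 'wrist_torque': array([-0.024,  0.011,  0.009]), 'grip_force': np.float64(0.0), 'opening': np.float64(0.086)}
```

Call:
play_rows:
  series:
    - [1,[0,0,0.6],[0,0,0]]
    - [1,[0,0,0.5],[0,0,0]]
    - [1,[0,0,0.4],[0,0,0]]
    - [1,[0,0,0.2],[0,0,0]]
    - [1,[0,0,0],[0,0,0]]
    - [1,[0,0,0],[0,0,0]]

```text
t: 4.5
tool_pos: [0.4442, -0.2069, 0.1381]
tool_rot: [-0.328, 3.123, -0.002]
contact_force: [-0.2, 0.1, 0.5]
opening: 0.0859
grip_force: 0.0
```

Run:
```python
from h import *
from station import imaging
import cv2
o,p,M=state(); print(p,o['contact_force'])
b=imaging.get_image("scene")["color"][110:230,165:285]
cv2.imwrite("pics/f2.png",cv2.resize((255*(b/255.)**.45).astype(np.uint8),(600,600),interpolation=cv2.INTER_CUBIC))
o,p,M=state(); print(p,o['contact_force'])
s=pickle.load(open("scene.pkl","rb"))
for c in(1,-1):
  for dz in(0,.013): print(((proj(s,p+c*.043*EY+[0,0,dz])-[165,110])*5).round())
```

```text
[ 0.44417653 -0.20687402  0.13805393] [-0.15908085  0.13964816  0.52816072]
[ 0.44418049 -0.20689272  0.13804752] [ 0.61553739 -0.03729194 -0.05536499]
[223. 367.]
[222. 339.]
[417. 393.]
[417. 365.]
```

View pics/f2.png

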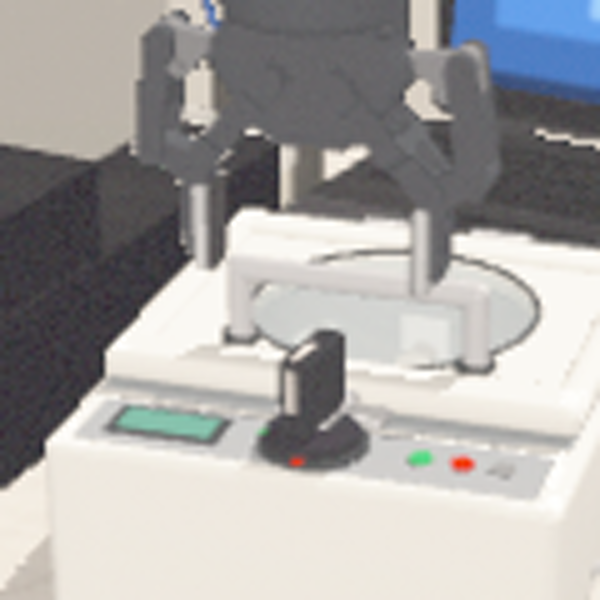

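The tips at (210,268) and (430,292) sit about 24 mm above the knob's top at (315,335). That is higher than the reported pose implies, so I trust the picture and lower the arm in small, force-watched steps.

Call:
play_rows:
  series:
    - [1,[0.02,0,0.25],[0,0,0]]
    - [1,[0,0,0.2],[0,0,0]]
    - [1,[0,0,0.1],[0,0,0]]
    - [1,[0,0,0.05],[0,0,0]]
    - [1,[0,0,0],[0,0,0]]

```text
t: 5.18
tool_pos: [0.4425, -0.2067, 0.1066]
tool_rot: [0.328, -3.124, -0.0]
contact_force: [-0.1, -0.0, -0.2]
opening: 0.0853
grip_force: 0.0
```

Run:
```python
from h import *
from station import imaging
import cv2
o,p,M=state(); print(p,o['contact_force'],o['q'])
b=imaging.get_image("scene")["color"][120:240,165:285]
cv2.imwrite("pics/f3.png",cv2.resize((255*(b/255.)**.45).astype(np.uint8),(600,600),interpolation=cv2.INTER_CUBIC))
s=pickle.load(open("scene.pkl","rb"))
for c in(1,-1): print(((proj(s,p+c*.043*EY+[0,0,.013])-[165,120])*5).round())
```

```text
[ 0.4424543  -0.20665863  0.10664841] [-0.14170581 -0.04849715 -0.23170335] [-5.89476862e-01 -2.07603968e-01  2.01430298e+00 -3.03297261e-05
  1.33516265e+00 -2.36924046e+00]
[221. 357.]
[414. 384.]
```

View pics/f3.png

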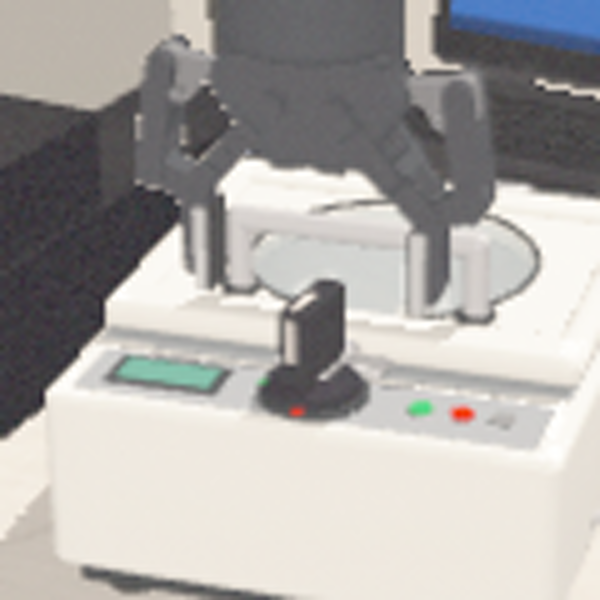

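Open tips are now at (205,288) and (425,315), just below the knob's top. I'll go 8 mm lower, then close.

Call:
play_rows:
  series:
    - [1,[0,0,0.08],[0,0,0]]
    - [1,[0,0,0.08],[0,0,0]]
    - [0.5,[0,0,0],[0,0,0]]
    - [0.5,[0,0,0],[0,0,0]]
    - [0.2,[0,0,0],[0,0,0]]
    - [0.2,[0,0,0],[0,0,0]]
  force: 40

```text
t: 5.98
tool_pos: [0.442, -0.2058, 0.0987]
tool_rot: [0.327, -3.123, -0.004]
contact_force: [-1.4, 3.8, 1.5]
opening: 0.0175
grip_force: 2.2
```

Call:
play_rows:
  series:
    - [0,[0,0,0],[0,0,0]]
    - [0,[0,0,0],[0,0,0]]
    - [0,[0,0,0],[0,0,0]]
    - [0,[0,0,0],[0,0,0]]

```text
t: 6.48
tool_pos: [0.4417, -0.2043, 0.099]
tool_rot: [0.328, -3.122, -0.009]
contact_force: [-5.3, 8.6, 7.1]
opening: 0.013
grip_force: 41.1
```

Call:
play_rows:
  series:
    - [0,[0.02,0.04,0],[0,0,0]]
    - [0,[0,0,0],[0,0,0.8]]
    - [0,[0,0,0],[0,0,0.8]]
    - [0,[0,0,0],[0,0,0.8]]
    - [0,[0,0,0],[0,0,0.8]]
    - [0,[0,0,0],[0,0,0.8]]
    - [0,[0,0,0],[0,0,0.8]]

```text
t: 7.35
tool_pos: [0.4419, -0.202, 0.099]
tool_rot: [0.723, 3.057, 0.011]
contact_force: [2.8, 10.6, -0.8]
opening: 0.0131
grip_force: 40.1
```

Run:
```python
from h import *
o,p,M=state(); print(p,o['contact_force'],o['wrist_torque'],o['q'],o['opening'], np.degrees(R.from_matrix(RD.T@M).as_rotvec()))
```

```text
[ 0.44187445 -0.20197178  0.09898038] [ 2.83149256 10.5520251  -0.78446512] [ 1.81031951 -0.28484749  0.1054569 ] [-0.58620951 -0.20489446  2.02549862  0.00658044  1.32329401 -1.69422432] 0.013057675335706575 [-0.39351572 -0.04383375 38.40806594]
```

Call:
play_rows:
  series:
    - [0,[0.01,0.03,0],[0,0,0.8]]
    - [0,[0,0,0],[0,0,0.8]]
    - [0,[0,0,0],[0,0,0.8]]
    - [0,[0,0,0],[0,0,0.8]]
    - [0,[0,0,0],[0,0,0.8]]
    - [0,[0,0,0],[0,0,0.8]]
    - [0,[0,0,0],[0,0,0.8]]
    - [0,[0,0,0],[0,0,0.8]]

```text
t: 8.35
tool_pos: [0.4443, -0.1999, 0.099]
tool_rot: [1.972, 2.444, 0.016]
contact_force: [11.6, 12.6, -0.7]
opening: 0.0133
grip_force: 40.2
```

Call:
play_rows:
  series:
    - [0,[0,0,0],[0,0,0.2]]
    - [0,[0,0,0],[0,0,0]]

```text
t: 8.6
tool_pos: [0.4443, -0.1999, 0.099]
tool_rot: [1.999, 2.422, 0.015]
contact_force: [9.7, 13.2, -1.4]
opening: 0.0132
grip_force: 42.2
```

Run:
```python
from h import *
o,p,M=state(); print(p,o['contact_force'],o['wrist_torque'],o['q'],o['opening'], np.degrees(R.from_matrix(RD.T@M).as_rotvec()))
```

```text
[ 0.44429559 -0.19992273  0.09903703] [ 9.65120343 13.1754869  -1.37112051] [ 2.04067457 -1.58163298  0.73143394] [-0.58198213 -0.2054893   2.02591672  0.00993127  1.31894269 -0.77485609] 0.01324218999281863 [-0.61412811 -0.13928447 90.88951781]
```

The knob is at its 90-degree stop: I read 90.9 degrees with a resisting torque. I'll release part-way, rise, and move 65 mm back over the bar.

Call:
play_rows:
  series:
    - [0.45,[0,0,0],[0,0,0]]
    - [0.45,[0,0,0],[0,0,0]]
    - [0.45,[0,0,0],[0,0,0]]

```text
t: 8.98
tool_pos: [0.4412, -0.2038, 0.0989]
tool_rot: [2.003, 2.419, -0.001]
contact_force: [-0.2, -0.5, 0.4]
opening: 0.0381
grip_force: 0.0
```

Run:
```python
from h import *
o,p,M=state(); print(p,o['contact_force'],o['wrist_torque'],o['opening'], np.degrees(R.from_matrix(RD.T@M).as_rotvec()))
```

```text
[ 0.44120874 -0.20375963  0.09886586] [-0.23947062 -0.54515545  0.42437477] [-0.05180999  0.00942138 -0.00078668] 0.03810706642819382 [ 3.00609260e-02 -1.67183986e-02  9.10530754e+01]
```

Call:
play_rows:
  series:
    - [0.45,[0,0,-0.5],[0,0,0]]
    - [0.45,[0,0,-0.6],[0,0,0]]
    - [0.45,[0,0,-0.4],[0,0,0]]
    - [0.6,[0.03,0.7,0],[0,0,0]]
    - [0.6,[0.03,0.68,0],[0,0,0]]
    - [0.6,[0,0,0],[0,0,0]]
    - [0.6,[0,0,0],[0,0,0]]

```text
t: 9.85
tool_pos: [0.5079, -0.1876, 0.1734]
tool_rot: [-2.002, -2.419, 0.001]
contact_force: [-0.4, -0.5, 0.4]
opening: 0.0509
grip_force: 0.0
```

Run:
```python
from h import *
from station import imaging
import cv2
o,p,M=state(); print(p,o['contact_force'],o['opening'])
b=imaging.get_image("scene")["color"][115:235,165:285]
cv2.imwrite("pics/g.png",cv2.resize((255*(b/255.)**.45).astype(np.uint8),(600,600),interpolation=cv2.INTER_CUBIC))
```

```text
[ 0.50791446 -0.18758364  0.17338571] [-0.41819613 -0.4532243   0.41675323] 0.0509248441224559
```

View pics/g.png

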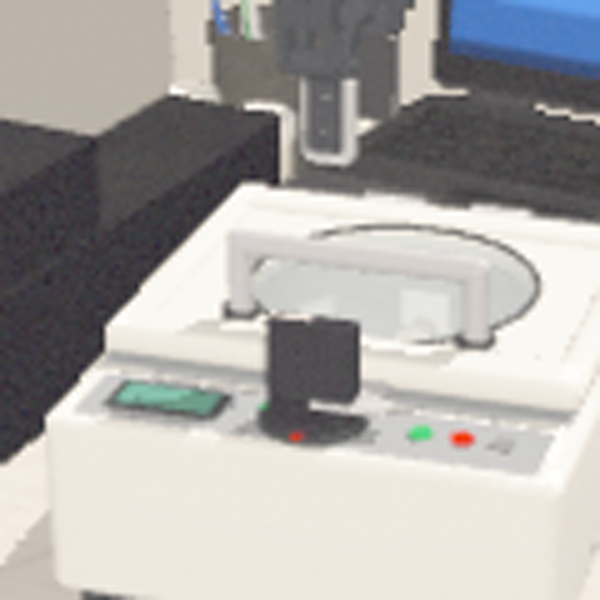

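The knob now lies crosswise, so it is open. The near finger tip at (330,165) is centred over the bar, about 54 mm above it. Next I lower 63 mm and grip.

Call:
play_rows:
  series:
    - [0.6,[-0.08,0,0.5],[0,0,0]]
    - [0.6,[0,0,0.45],[0,0,0]]
    - [0.6,[0,0,0.3],[0,0,0]]
    - [0.6,[0,0,0],[0,0,0]]

```text
t: 10.4
tool_pos: [0.508, -0.1912, 0.11]
tool_rot: [-2.002, -2.418, 0.001]
contact_force: [-0.8, 0.2, 0.4]
opening: 0.0512
grip_force: 0.0
```

Call:
play_rows:
  series:
    - [0.3,[0,0,0],[0,0,0]]
    - [0.3,[0,0,0],[0,0,0]]
    - [0,[0,0,0],[0,0,0]]
    - [0,[0,0,0],[0,0,0]]
    - [0,[0,0,0],[0,0,0]]
    - [0,[0,0,0],[0,0,0]]

```text
t: 11.15
tool_pos: [0.5092, -0.1918, 0.1124]
tool_rot: [2.002, 2.42, -0.001]
contact_force: [-4.7, 0.4, 5.9]
opening: 0.0103
grip_force: 39.2
```

Run:
```python
from h import *
o,p,M=state(); print(p,o['contact_force'],o['wrist_torque'],o['opening'],o['grip_force'])
```

```text
[ 0.50924552 -0.19180048  0.11235224] [-4.6798465   0.39730045  5.86677838] [-0.02442652  0.74010182  0.2641566 ] 0.010306960905515807 39.160215854644775
```

```bash
cat >> h.py <<'E'
P0=np.array([.5092,-.1918,.1124])   # tool at bar, lid shut, gripped
def arc(deg):
    a=np.radians(deg);c,s=np.cos(a),np.sin(a); return P0+EX*(-.156*c+.041*s+.156)+[0,0,.156*s+.041*c-.041]
E
python3 - <<'E'
from h import *
o,p,M=state()
rows(P0,M,[(arc(d),M) for d in range(4,61,4)])
E
```

```text
[0.0, 0.06, -0.22] [0.0, 0.0, 0.0]
[0.0, 0.08, -0.21] [0.0, 0.0, 0.0]
[0.0, 0.09, -0.2] [0.0, 0.0, 0.0]
[0.0, 0.11, -0.2] [0.0, 0.0, 0.0]
[0.0, 0.12, -0.19] [0.0, 0.0, 0.0]
[0.0, 0.13, -0.18] [0.0, 0.0, 0.0]
[0.0, 0.15, -0.17] [0.0, 0.0, 0.0]
[0.0, 0.16, -0.16] [0.0, 0.0, 0.0]
[0.0, 0.17, -0.15] [0.0, 0.0, 0.0]
[0.0, 0.18, -0.14] [0.0, 0.0, 0.0]
[0.0, 0.19, -0.12] [0.0, 0.0, 0.0]
[0.0, 0.2, -0.11] [0.0, 0.0, 0.0]
[0.0, 0.2, -0.1] [0.0, 0.0, 0.0]
[0.0, 0.21, -0.08] [0.0, 0.0, 0.0]
[0.0, 0.21, -0.07] [0.0, 0.0, 0.0]
```

Call:
play_rows:
  series:
    - [0,[0,0.06,-0.22],[0,0,0]]
    - [0,[0,0.08,-0.21],[0,0,0]]
    - [0,[0,0.09,-0.2],[0,0,0]]
    - [0,[0,0.11,-0.2],[0,0,0]]
    - [0,[0,0,0],[0,0,0]]
  force: 50

```text
t: 11.78
tool_pos: [0.5252, -0.1883, 0.1538]
tool_rot: [-2.001, -2.419, 0.003]
contact_force: [-6.1, -4.0, -2.6]
opening: 0.0102
grip_force: 49.0
```

Run:
```python
from h import *
o,p,M=state(); d=p-P0; print(d@EX,d@EY,d[2],"want",(arc(16)-P0)@EX,(arc(16)-P0)[2],o['contact_force'],o['wrist_torque'],o['opening'],o['grip_force'])
```

```text
0.016414736664310803 0.00017435431888680438 0.041379708840090956 want 0.017344307022119265 0.041411157040922936 [-6.14599762 -3.9792406  -2.64605779] [-0.55866171  1.15074757  0.237042  ] 0.01024356401623154 48.9989572763443
```

Tracking is good and the forces are small. I'll continue along the arc.

Call:
play_rows:
  series:
    - [0,[0,0.12,-0.19],[0,0,0]]
    - [0,[0,0.13,-0.18],[0,0,0]]
    - [0,[0,0.15,-0.17],[0,0,0]]
    - [0,[0,0.16,-0.16],[0,0,0]]
    - [0,[0,0.17,-0.15],[0,0,0]]
    - [0,[0,0.18,-0.14],[0,0,0]]
    - [0,[0,0,0],[0,0,0]]

```text
t: 12.65
tool_pos: [0.5694, -0.1788, 0.2058]
tool_rot: [-1.999, -2.417, 0.003]
contact_force: [-13.1, 1.0, 8.7]
opening: 0.0097
grip_force: 49.8
```

Run:
```python
from h import *
o,p,M=state(); d=p-P0; a=(arc(40)-P0); print(d@EX,d@EY,d[2],"want",a@EX,a[2],o['contact_force'],o['wrist_torque'],o['opening'],o['grip_force'])
```

```text
0.06154164936965239 0.00041743414007021015 0.09337376568117123 want 0.06285135887058754 0.09068268927897821 [-13.10373078   1.02057628   8.73169012] [0.23462707 2.47608095 0.23442689] 0.009718767953752948 49.783862829208374
```

Call:
play_rows:
  series:
    - [0,[0,0.16,-0.15],[0,0,0]]
    - [0,[0,0.17,-0.14],[0,0,0]]
    - [0,[0,0.19,-0.11],[0,0,0]]
    - [0,[0,0,0],[0,0,0]]

```text
t: 13.15
tool_pos: [0.5961, -0.173, 0.2229]
tool_rot: [-1.999, -2.419, -0.002]
contact_force: [-6.3, 3.8, 0.5]
opening: 0.01
grip_force: 50.0
```

Run:
```python
from h import *
o,p,M=state(); d=p-P0; b=np.array([-.156+d@EX,.041+d[2]]); print(d@EX,d[2],np.hypot(*b),np.degrees(np.arctan2(b[1],-b[0]))-14.73,o['contact_force'],o['wrist_torque'],o['opening'],o['grip_force'])
```

```text
0.08893040631463724 0.1105226571467876 0.16570288478461262 51.39402731156865 [-6.2622975   3.78823655  0.50140012] [0.5616822  1.05943242 0.23055744] 0.010017029638229357 50.0143700838089
```

Call:
play_rows:
  series:
    - [0,[0,0.15,-0.07],[0,0,0]]
    - [0,[0,0.15,-0.06],[0,0,0]]
    - [0,[0,0.15,-0.04],[0,0,0]]
    - [0,[0,0,0],[0,0,0]]
    - [0,[0,0,0],[0,0,0]]

```text
t: 13.78
tool_pos: [0.6183, -0.1683, 0.2322]
tool_rot: [-2.0, -2.419, -0.005]
contact_force: [-5.0, 5.8, 1.8]
opening: 0.0096
grip_force: 49.1
```

Run:
```python
from h import *
from station import imaging
import cv2
o,p,M=state(); d=p-P0; b=np.array([-.156+d@EX,.041+d[2]]); print(d@EX,d[2],np.hypot(*b),np.degrees(np.arctan2(b[1],-b[0]))-14.73,o['contact_force'],o['opening'],o['grip_force'])
s=imaging.get_image("scene");t=imaging.get_image("top")
c=s["color"][80:230,160:310]; e=t["color"][80:230,170:320]
f=lambda x:cv2.resize((255*(x/255.)**.7).astype(np.uint8),None,fx=2.66,fy=4,interpolation=cv2.INTER_CUBIC)
c=cv2.resize((255*(c/255.)**.6).astype(np.uint8),(600,600),interpolation=cv2.INTER_CUBIC)
e=cv2.resize(e,(200,200)); out=np.zeros((600,800,3),np.uint8); out[:,:600]=c; out[:200,600:]=e; cv2.imwrite("pics/end.png",out)
# predicted pixels for lid front-edge corners & bar ends at several angles
for deg in(50,55,60,65):
    a=np.radians(deg);cc,ss=np.cos(a),np.sin(a)
    P=lambda l,h,y:HG+EX*(-l*cc+h*ss)+np.array([0,0,l*ss+h*cc])+EY*y
    print(deg,[((proj(s,P(*v))-[160,80])*4).round().tolist() for v in[(.184,.007,.11),(.184,.007,-.11),(.156,.041,.055),(.156,.041,-.055)]])
```

```text
0.11162544855776903 0.11980983953629187 0.1668199787417177 59.84346284180917 [-4.99715398  5.78519164  1.7914646 ] 0.009637309991554578 49.105265736579895
50 [[144.0, 125.0], [529.0, 163.0], [262.0, 112.0], [448.0, 130.0]]
55 [[152.0, 103.0], [534.0, 140.0], [269.0, 97.0], [454.0, 114.0]]
60 [[160.0, 83.0], [540.0, 118.0], [276.0, 84.0], [459.0, 101.0]]
65 [[169.0, 64.0], [546.0, 99.0], [283.0, 73.0], [465.0, 89.0]]
```

View pics/end.png

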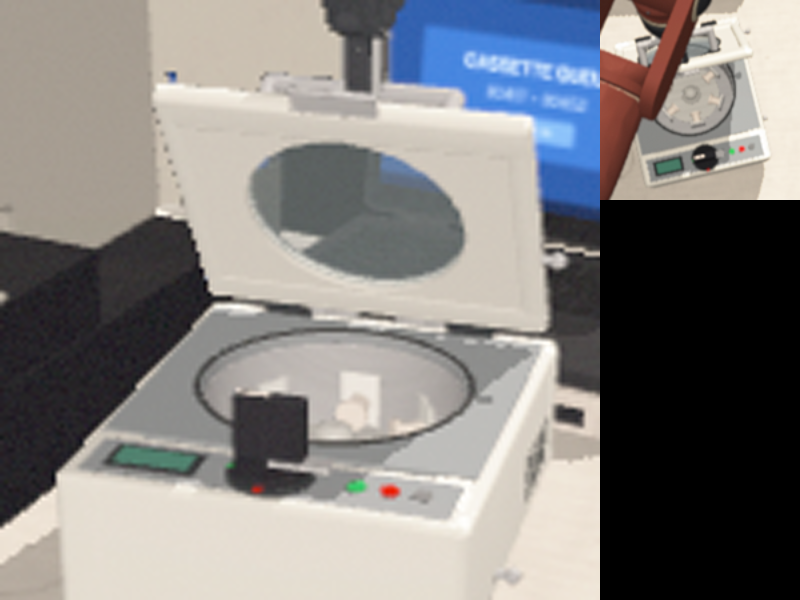

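The picture shows the lid's front corners at about (155,88) and (537,118). At 60 degrees they should be at (160,83) and (540,118). The bar is still gripped and the arc geometry gives 59.8 degrees, so I'm handing in.

```bash
python3 -c "
from station import ctrl
print(ctrl.finish_job())"
```

```text
the job is handed in; nothing more can be done
None
```

The lock knob is turned to open and the lid is held by its bar at about 60 degrees (59.8 from the arm position, matching the picture to within about 1.5 degrees). The job was handed in at about 14 s; I kept the arm clear of the stay, pot and cassette but took no final picture of them.

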